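# Swing the jar tray home on its pivot pin

### The arm

A 7-joint arm with a two-finger parallel gripper is mounted at the origin on the work surface. World frame = base frame: x ahead of the robot, y to its left, z up, the work surface at z = 0. Lengths are in m, angles in rad, forces in N, time in s.
With the tool pointing down it reaches from about 0.425 to 0.875 m from the base axis. Payload 8.4 kg.
Tool frame: the origin (TCP) lies on the centre line of the jaws, within the pads' length; the fingertips stand 25 mm ahead of it and the grasp point (between the pads) lies 6 mm ahead of it (manip.tip_reach is the distance from the TCP to the fingertips, in m); z points along the fingers, y is the line along which they close (so a half turn about z gives the same grasp; the last joint's range is limited). The gripper opens to 85 mm and grips with 20 to 120 N. Pads are 22 mm wide; open, the fingers measure 114 mm over their backs; the gripper's body (76 mm by 85 mm) begins 54 mm behind the grasp point. The pads swing forward as they close: fully open they stand 13 mm farther back than shut.
Start: joints at [-1.252, 0.333, 0.04, 1.465, -0.013, 1.343, -0.059], TCP at [0.264, 0.594, 0.256] pointing down, gripper open.
Joint ranges: [-2.58, 2.58], [-0.38, 2.09], [-1.3, 1.39], [0.25, 2.4], [-1.5, 4.64], [0.08, 2.09], [-2.65, 2.65]. Speed limits (rad/s): [2.22, 2.22, 2.79, 2.79, 3.14, 3.14, 3.14].

### API

Orientations are given as a rotation vector (axis times angle).
In Python, from station import manip, viewer, order, finder gives the robot as it stands.
- The arm moves only by the shell command python3 -m creep 'ROWS' [OPENING] [FORCE]. ROWS is rows parted by semicolons, their numbers by spaces, 1 to 8 of them, each of 4 numbers: dx, dy, dz in m, then a turn about the tool's z in rad; each row shifts and turns the commanded pose from where the row before left it, along the tool's axes as they then stand; what a row does not reach is not made up. A row lasts 1/12 s, in which the tool goes at most 0.0417 m and 0.125 rad, less where a joint would pass 70% of its speed; a pose out of reach is approached as far as the arm can. OPENING is the finger opening in m, set as the command begins (- or left out keeps the last). The fingers move at their own pace and stop on an object; FORCE is the grip in N (left out, the last holds). Time passes only in rows, so rows that do not move let the fingers close. It prints the time, the measured TCP pose, the force, the opening and the grip force at its end.
- manip.read_state(): the state, without advancing time (a new reading comes with each control period).
- viewer.snapshot(name): name is "scene" or "side" or "wrist"; returns the picture (384x512x3 uint8, red, green, blue); there is no depth.
- viewer.get_calibration(name): a dict with "fx", "fy", "cx", "cy" (pixels), "extrinsics" (4x4, takes a point from camera to world coordinates); the wrist camera has in their place "hand_eye" (4x4, takes a point from camera to tool coordinates, whose origin is the TCP and whose axes are the flange's). Camera axes: x right, y up, looking along -z (the intrinsics and any distortion apply to the point x, -y, -z); pixel columns grow to the right and rows downward; lengths in m; the calibration is good to about 2 mm. A picture is of the moment at which its call begins: read the wrist's pose just before it. get_calibration takes no time and is no camera call.
- order.hand_in(): hands the job in; it is judged then, once.
Trained networks look in the newest picture that a camera, given by its name, has taken for a name from the list of things; names that differ only in an ending like _2 or _b are one class to them, and where a whole thing is asked for, a point or a joint stands for the part that bears it (a point fixed in the world has none). Each returns a list of dicts, best first, with "conf" (0 to 1); they miss things now and then, are a little off and sometimes report something else, mostly with a low value. They report only what shows in the picture. A call takes as long as a camera call. They do not tell look-alikes from the thing itself.
- finder.find_in(label, camera): "pixel" ([row, column] in pixels, amid what is visible of it).
- finder.cut_out(label, camera): "region" (384x512 bool, what is visible of it) and "pixel" ([row, column] in pixels, amid what is visible of it).
The state is a dict: "clock": time; "q": joint angles; "joint_vel": joint speeds; "joint_efforts": joint torques, N m; "tcp_pos": TCP position; "tool_rot": TCP orientation; "ft_force": force on the tool from outside, world axes, zero at the start; "moment": the same for the moment, N m; "opening": finger opening in m; "finger_force": force on a finger pad.
Only numpy, scipy, OpenCV 4.12 (cv2) and the standard library are available. Lean on these libraries where they do the work, as an engineer would, in place of code of your own. Each camera call takes 0.05 s, during which the arm holds its last target. There are 200 camera calls.

### The job

Push the jar tray near its free outer corner so that it swings round its pivot pin, past the sprung red roller, until it meets the stop's black rubber pad; press it home there with about 10 newtons for half a second, never shoving as hard as 20. Then let go and leave the tray caught by the roller, with its jars upright and the bowl, jug and spare jar where they are.

Things in the scene. Friction and masses are not known exactly. Their poses are not given: they have to be found in the camera images.
- station: Fixed white board, 345 x 360 x 10 mm, with pivot pin, rubber stop and sprung red roller. Origin: on the pin's axis at bench height, z up; the board spans x -252 to 93, y -60 to 300 mm. Pin 14 mm thick, black cap 34 mm wide, top 35 mm over the bench. 'Home' below: the tray's x axis along the station's +y axis; it starts 0.6 to 1.05 rad counter-clockwise of that (seen from above).
- tray: Loose metal tray lying on the board, its hole round the pin (1 mm play each way, cap keeps it down). Origin: hole axis at the underside, 10 mm over the bench; x along the tray away from the pin, z up. The box spans x 25 to 225, y -25 to 105 mm, walls 28 mm high, 4 thick; the wall at y -25 meets the stop. A rib 10 mm thick stands at x 228, y 0. 0.7 to 0.95 kg laden; slides at 1 to 4 N.
- push_point (a point): Where to push the tray: on the outside of its long wall (tray x 190, y 105 mm), near the free outer corner, 14 mm above the tray's underside, no jar close by. Push it square to the wall, towards tray -y, following the clockwise arc about the pin. Fingers that drag down on the wall load the tray and add friction: keep the vertical force small.
- stop: Fixed blue bracket 18 x 50 x 32 mm, origin its centre at station x 59, y 185, z 26 mm. A screw carries a rubber pad (36 mm wide, 22 high) towards station -x; its face lies 0 to 12 mm beyond station x 25 mm, not measured: find it by feel. Stiff (1 mm give at 20 N). Seat the tray with a push of about 10 N (friction eats 1 to 7 N) for 0.5 s; over 20 N does harm.
- catch (a joint): Travel in m of the red sprung roller, 12 mm thick, at station x -10.5, y 235 mm; slides to station +y. 0 = fully out; the tray's rib meets it about 0.08 rad before home, pushes it back 2.5 to 4 mm (adding 2 to 6 N at the corner), then it springs out behind the rib by about 0.015 rad before home and keeps the tray from swinging back. The pad is met 0 to 0.065 rad past home.
- jar1: Small filled jam jar with white lid, 48 mm wide, 56 mm high or slightly more, standing loose in the tray (at about tray x = 62, y = 12 mm); origin at the centre of its foot.
- jar2: Small filled jam jar with white lid, 48 mm wide, 56 mm high or slightly more, standing loose in the tray (at about tray x = 62, y = 68 mm); origin at the centre of its foot.
- jar3: Small filled jam jar with white lid, 48 mm wide, 56 mm high or slightly more, standing loose in the tray (at about tray x = 120, y = 12 mm); origin at the centre of its foot.
- jar4: Small filled jam jar with white lid, 48 mm wide, 56 mm high or slightly more, standing loose in the tray (at about tray x = 120, y = 68 mm); origin at the centre of its foot.
- bowl: Small steel bowl, 124 mm wide, 55 mm high, standing on the bench; origin at the centre of its foot. Not to be moved.
- jug: Red plastic jug with one handle, 84 mm wide, 85 mm high, on the bench; origin at the centre of its foot. Not to be moved.
- spare_jar: Full jam jar with white lid, 64 mm wide, 85 mm high, on the bench; origin at the centre of its foot. Not to be moved.
Not all that is in view belongs to the job. Leave any blue look-alike of the jar3 alone.

How it is judged:
By the outcome, as a careful person would: the job done as asked, in the order asked, and still so for the second after the job is handed in, with the robot touching nothing.
It also fails if it takes over 64 s, if anything falls off the work surface, if the arm or the gripper's body presses on something with over 40 N, if the wrist force passes 120 N, or if a joint passes its speed limit or range.

## Working session

There is one attempt and no reset: what is moved stays moved. The work goes in short steps, Python scripts to look and compute and a shell command to move; the robot and the scene stay as the last step left them, time stands still between calls to the robot, and variables do not carry over. Pictures are saved under pics/ and viewed, at most 10 in all, crops included, and the job is handed in when it is done.

```bash
mkdir -p pics; ls; python3 - <<'E'
from station import manip, viewer, order, finder
import cv2,numpy as np
ims=[]
for n in ("scene","side"):
    im=viewer.snapshot(n); cv2.imwrite(f"pics/{n}0.png",im[:,:,::-1]); 
    c=viewer.get_calibration(n); print(n,c)
    for l in ("station","tray","stop","catch","push_point","jar1","bowl","jug","spare_jar"):
        print(l,[(np.round(d["pixel"]).tolist(),round(d["conf"],2)) for d in finder.find_in(l,n)])
print(viewer.get_calibration("wrist")); print(manip.read_state())
E
```

```text
pics
scene {'fx': 366.8113729832965, 'fy': 366.8113729832965, 'cx': 251.43450700321674, 'cy': 189.89042873927707, 'extrinsics': array([[-0.28832982, -0.69538403,  0.65826056,  1.26300189],
       [ 0.95744769, -0.20029747,  0.20778559,  0.20807778],
       [-0.01264286,  0.69016083,  0.72354556,  0.74052422],
       [ 0.        ,  0.        ,  0.        ,  1.        ]])}
station [([218.0, 286.0], 0.89), ([221.0, 313.0], 0.29)]
tray []
stop [([240.0, 279.0], 0.57)]
catch []
push_point [([185.0, 266.0], 0.68)]
jar1 [([256.0, 202.0], 0.93), ([174.0, 229.0], 0.77), ([189.0, 240.0], 0.72), ([183.0, 260.0], 0.71), ([166.0, 251.0], 0.58)]
bowl [([190.0, 380.0], 0.67)]
jug [([161.0, 120.0], 0.9)]
spare_jar [([127.0, 152.0], 0.8)]
side {'fx': 414.97299967076236, 'fy': 414.97299967076236, 'cx': 257.70316209676497, 'cy': 196.47536151414874, 'extrinsics': array([[ 0.97842108,  0.15340971, -0.13841116,  0.43635685],
       [-0.20658459,  0.71376517, -0.66922499, -0.90010699],
       [-0.00387255,  0.68337745,  0.73005497,  1.02069321],
       [ 0.        ,  0.        ,  0.        ,  1.        ]])
[... 1009 characters left out ...]
([-1.25216695,  0.33314814,  0.03989456,  1.46541563, -0.01340971,
        1.34329428, -0.05848511]), 'joint_vel': array([ 1.06240683e-03,  6.42563173e-04,  1.32990619e-03, -2.58880486e-04,
       -5.00988739e-04, -1.37358454e-03,  2.76215679e-05]), 'joint_efforts': array([ 1.41159435e-04, -6.58319950e+01,  1.36306308e+00, -4.05815792e+01,
        1.66740658e-02,  2.68932141e-03,  9.90868699e-06]), 'tcp_pos': array([0.26374824, 0.59404948, 0.25633369]), 'tool_rot': array([-6.51576646e-01, -3.07325924e+00, -5.25797279e-06]), 'ft_force': array([ 0.13663942,  0.37474351, -0.17677489]), 'moment': array([ 0.02041456,  0.00904462, -0.01642131]), 'finger_force': 0.0, 'opening': 0.08558920773735769}
```

```bash
python3 - <<'E'
import cv2
a=cv2.imread("pics/scene0.png");b=cv2.imread("pics/side0.png")
cv2.imwrite("pics/sceneC.png",cv2.resize(a[110:310,90:440],None,fx=2.28,fy=2.28,interpolation=2))
cv2.imwrite("pics/sideC.png",cv2.resize(b[90:330,150:400],None,fx=2.5,fy=2.5,interpolation=2)[:600])
E
```

```text
(no output)
```

View pics/sceneC.png

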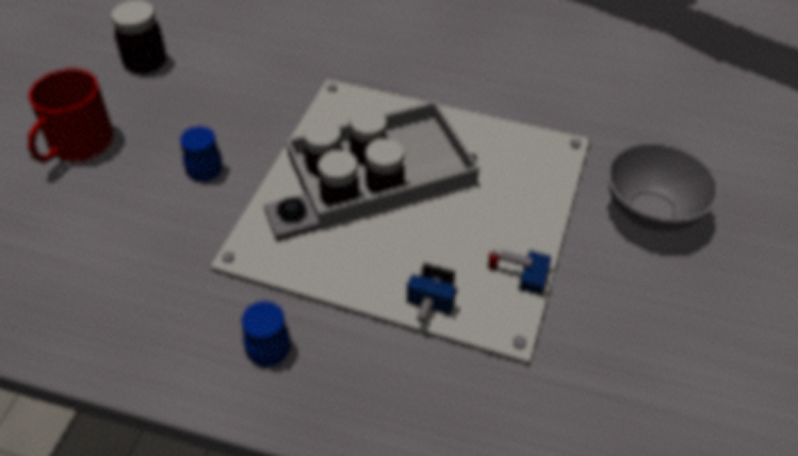

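View pics/sideC.png

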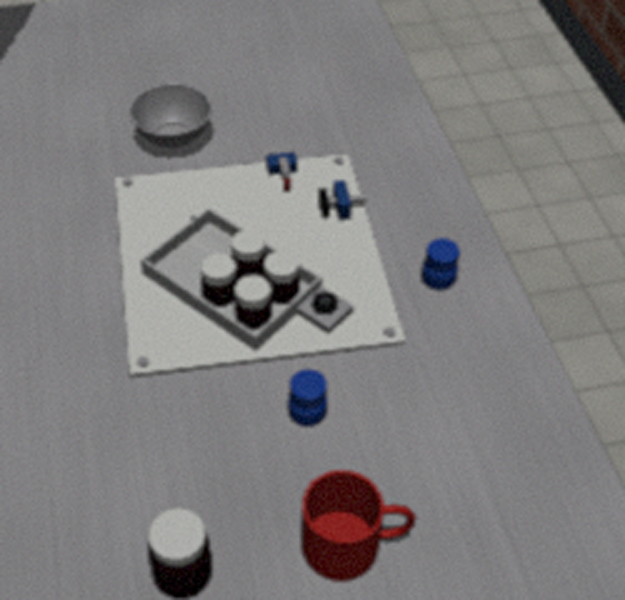

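The scene crop shows the pin cap at (291,207), tray corners at (477,178) and (433,107), the stop at (432,290) and the roller at (495,260). The blue jars at (200,155) and (266,335) are look-alikes. The side crop shows the cap at (325,302), tray corners at (208,212) and (143,265), the pad at (324,202) and the roller at (287,184). There is only one tray, so its free outer corner beside the empty end is the one to push.

```bash
cat > h.py <<'E'
import numpy as np
from station import manip, viewer, order, finder
from scipy.spatial.transform import Rotation as R
from scipy.optimize import least_squares
def proj(n,P,T=None):
    c=viewer.get_calibration(n); T=c["extrinsics"] if T is None else T
    p=(np.atleast_2d(P)-T[:3,3])@T[:3,:3]; d=-p[:,2]
    return np.c_[c["cx"]+c["fx"]*p[:,0]/d, c["cy"]-c["fy"]*p[:,1]/d]
def wristT():
    s=manip.read_state(); T=np.eye(4); T[:3,:3]=R.from_rotvec(s["tool_rot"]).as_matrix(); T[:3,3]=s["tcp_pos"]
    return T@viewer.get_calibration("wrist")["hand_eye"]
def rz(a): return np.array([[np.cos(a),-np.sin(a)],[np.sin(a),np.cos(a)]])
def st(p,q): # station->world
    q=np.atleast_2d(q)*1e-3; return np.c_[q[:,:2]@rz(p[2]).T+p[:2],q[:,2]]
def tr(p,a,q): # tray (a = ccw of home) -> world
    q=np.atleast_2d(q)*1e-3; return np.c_[q[:,:2]@rz(p[2]+np.pi/2+a).T+p[:2],q[:,2]+.01]
E
python3 - <<'E'
from h import *
B=[(93,-60,10),(93,300,10),(-252,300,10),(-252,-60,10),(0,0,35)]
Tq=[(225,-25,28),(225,105,28)]
f={"scene":lambda u:np.array(u)/2.28+[90,110],"side":lambda u:np.array(u)/2.5+[150,90]}
o={"scene":([(213,266),(530,360),(588,137),(328,80),(291,205)],[(477,170),(433,107)]),
   "side":([(403,340),(350,157),(117,180),(131,374),(324,299)],[(208,212),(143,265)])}
def res(v):
    p,a=v[:3],v[3]; r=[]
    for n in o:
        r+=[proj(n,st(p,B))-f[n](o[n][0]), proj(n,tr(p,a,Tq))-f[n](o[n][1])]
    return np.vstack(r).ravel()
best=min((least_squares(res,[.6,.2,y,.8],loss="soft_l1") for y in np.arange(-3,3.2,1)),key=lambda s:s.cost)
v=best.x; print(v,np.round(res(v).reshape(-1,2),1).tolist())
np.save("v.npy",v); p,a=v[:3],v[3]
for aa in (a,.5,.25,0,-.06):
    w=tr(p,aa,[(190,105,14),(190,95,14)]); print(aa,w[0],np.linalg.norm(w[0][:2]))
print("push dir",(w[1]-w[0])*100)
print("stop,roller,corners",st(p,[(59,185,26),(-10.5,235,20)]+B[:4]))
# bench things
for l in ("bowl","jug","spare_jar"): 
    print(l,[(n,[(np.round(d["pixel"]),d["conf"]) for d in finder.find_in(l,n)][:1]) for n in o])
print(R.from_rotvec(manip.read_state()["tool_rot"]).as_matrix().round(3))
E
```

```text
Traceback (most recent call last):
  File "h.py", line 6, in proj
    c=viewer.get_calibration(n); T=c["extrinsics"] if T is None else T
ValueError: time passes only in moves, steps and waits
```

```bash
sed -i 's/^def proj/from functools import lru_cache\ncal=lru_cache(None)(lambda n: viewer.get_calibration(n))\ndef proj/; s/c=viewer.get_calibration(n)/c=cal(n)/; s/viewer.get_calibration("wrist")/cal("wrist")/' h.py
python3 - <<'E'
from h import *
B=[(93,-60,10),(93,300,10),(-252,300,10),(-252,-60,10),(0,0,35)]
Tq=[(225,-25,28),(225,105,28)]
f={"scene":lambda u:np.array(u)/2.28+[90,110],"side":lambda u:np.array(u)/2.5+[150,90]}
o={"scene":([(213,266),(530,360),(588,137),(328,80),(291,205)],[(477,170),(433,107)]),
   "side":([(403,340),(350,157),(117,180),(131,374),(324,299)],[(208,212),(143,265)])}
def res(v):
    p,a=v[:3],v[3]; r=[]
    for n in o:
        r+=[proj(n,st(p,B))-f[n](o[n][0]), proj(n,tr(p,a,Tq))-f[n](o[n][1])]
    return np.vstack(r).ravel()
best=min((least_squares(res,[.6,.2,y,.8],loss="soft_l1") for y in np.arange(-3,3.2,1)),key=lambda s:s.cost)
v=best.x; print(v,np.round(res(v).reshape(-1,2),1).tolist())
np.save("v.npy",v); p,a=v[:3],v[3]
for aa in (a,.5,.25,0,-.06):
    w=tr(p,aa,[(190,105,14),(190,95,14)]); print(aa,w[0],np.linalg.norm(w[0][:2]))
print("push dir",(w[1]-w[0])*100)
print("stop,roller,corners",st(p,[(59,185,26),(-10.5,235,20)]+B[:4]))
s=manip.read_state(); print(s["clock"],R.from_rotvec(s["tool_rot"]).as_matrix().round(3))
E
```

```text
[ 0.68079484 -0.0691863  -0.05687495  0.71446121] [[-2.1, 0.1], [-0.1, 0.6], [0.5, 0.2], [-1.1, -0.8], [-0.4, 0.2], [0.7, -1.6], [0.3, -3.4], [1.7, 0.2], [-0.5, -1.3], [-0.5, -0.8], [-0.2, 0.2], [0.7, 0.5], [0.0, -1.4], [-1.0, -1.5]]
0.7144612149756306 [0.48156095 0.0170161  0.024     ] 0.4818614875475894
0.5 [0.50447084 0.05744247 0.024     ] 0.5077307010372113
0.25 [0.54128078 0.09712914 0.024     ] 0.5499263207222255
0 [0.58676504 0.12647513 0.024     ] 0.6002409255294596
-0.06 [0.59866688 0.13176145 0.024     ] 0.612995202293431
push dir [ 0.99317789 -0.11660905  0.        ]
stop,roller,corners [[ 0.75021564  0.11216075  0.026     ]
 [ 0.68367023  0.16603058  0.02      ]
 [ 0.77023381 -0.1343758   0.01      ]
 [ 0.79069776  0.2250421   0.01      ]
 [ 0.4462556   0.24465338  0.01      ]
 [ 0.42579166 -0.11476452  0.01      ]]
1.0 [[-0.914  0.406 -0.   ]
 [ 0.406  0.914  0.   ]
 [ 0.    -0.    -1.   ]]
```

```bash
python3 -m creep '-.03 -.02 0 0;-.03 -.02 0 0;-.03 -.02 0 0;-.03 -.02 0 0;-.03 -.02 0 0;-.03 -.02 0 0;-.03 -.02 0 0;-.03 -.02 0 0' 0 60
python3 -m creep '-.02 -.035 0 0;-.02 -.035 0 0;-.02 -.035 0 0;-.02 -.035 0 0;-.02 -.035 0 0;-.02 -.035 0 0;-.02 -.035 0 0;-.02 -.035 0 0'
python3 -m creep '0 0 0 -.12;0 0 0 -.12;0 0 0 -.12;0 0 0 -.12;0 0 0 -.12;0 0 0 -.12;0 0 0 -.12;0 0 0 -.12'
python3 -m creep '0 0 0 -.12;0 0 0 0;0 0 0 0;0 0 0 0'
python3 - <<'E'
from h import *
import cv2
v=np.load("v.npy"); p,a=v[:3],v[3]
T=wristT(); np.save("T1.npy",T); im=viewer.snapshot("wrist")[:,:,::-1].copy(); cv2.imwrite("pics/w1raw.png",im)
s=manip.read_state(); print(s["tcp_pos"],R.from_rotvec(s["tool_rot"]).as_matrix().round(3),s["q"].round(2))
for q,c in ((st(p,[(0,0,35),(93,-60,10),(-252,-60,10),(-252,300,10),(93,300,10)]),(0,255,0)),(tr(p,a,[(25,-25,28),(225,-25,28),(225,105,28),(25,105,28),(190,105,28)]),(0,0,255))):
    for u in proj("wrist",q,T): cv2.drawMarker(im,tuple(int(x) for x in u),c,0,8,1)
cv2.imwrite("pics/w1.png",cv2.resize(im,None,fx=1.5,fy=1.5,interpolation=2))
E
```

```text
clock: 1.67
tcp_pos: [0.4189, 0.3488, 0.2566]
tool_rot: [0.652, 3.073, 0.001]
ft_force: [0.2, 0.2, 0.2]
opening: -0.0001
finger_force: 0.0
clock: 2.33
tcp_pos: [0.4506, 0.0276, 0.2566]
tool_rot: [0.651, 3.073, 0.001]
ft_force: [0.9, 0.1, -1.1]
opening: 0.0001
finger_force: 0.0
clock: 3.0
tcp_pos: [0.4508, 0.0296, 0.2565]
tool_rot: [-0.85, 3.024, 0.0]
ft_force: [-0.2, -0.8, -0.5]
opening: 0.0001
finger_force: 0.0
clock: 3.33
tcp_pos: [0.4508, 0.0296, 0.2564]
tool_rot: [-1.015, 2.973, 0.0]
ft_force: [0.1, 0.9, -0.1]
opening: -0.0
finger_force: 0.0
[0.45078324 0.02961585 0.25636278] [[-0.791 -0.612  0.   ]
 [-0.612  0.791  0.   ]
 [-0.    -0.    -1.   ]] [-0.74 -0.12  0.54  1.94  0.06  1.3   2.01]
```

View pics/w1.png

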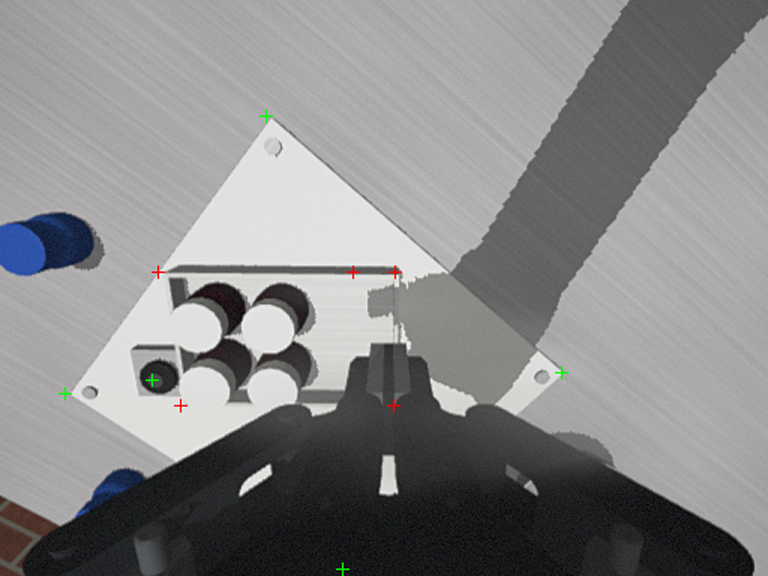

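The wrist view shows the predicted pin and tray corners within about 5 px of the real ones, with the wall horizontal at row 268 as predicted. The push point is at about (353,270) and clear of the jars, so I'm going down behind it.

```bash
python3 -m creep '.014 -.026 0 0;0 0 .035 0;0 0 .035 0;0 0 .035 0;0 0 .035 0;0 0 .035 0;0 0 .03 0;0 0 .008 0'
python3 -m creep '0 0 0 0;0 0 0 0;0 0 0 0'
python3 - <<'E'
from h import *
v=np.load("v.npy"); p=v[:3]+[-.002,.002,0]; v[:3]=p; np.save("v.npy",v); s=manip.read_state()
Rm=R.from_rotvec(s["tool_rot"]).as_matrix(); print(s["tcp_pos"],Rm.round(3),s["q"].round(2),s["ft_force"])
print("to contact tool frame",(tr(p,v[3],[(190,105,14)])-s["tcp_pos"])@Rm)
E
```

```text
clock: 4.05
tcp_pos: [0.453, 0.0, 0.0396]
tool_rot: [1.016, -2.966, 0.0]
ft_force: [-1.7, 0.9, -0.7]
opening: 0.0002
finger_force: 0.0
clock: 4.3
tcp_pos: [0.4571, 0.0006, 0.0451]
tool_rot: [-1.019, 2.969, -0.0]
ft_force: [1.1, 0.3, 1.1]
opening: 0.0001
finger_force: 0.0
[0.45710316 0.00064524 0.04505786] [[-0.789 -0.614  0.002]
 [-0.614  0.789  0.001]
 [-0.002 -0.001 -1.   ]] [-0.67  0.2   0.62  2.17 -0.16  0.82  2.28] [1.07598589 0.25853867 1.09317898]
to contact tool frame [[-0.02895497  0.00072048  0.02112735]]
```

```bash
python3 -m creep '-.002 0 0 0;-.002 0 0 0;-.002 0 0 0;-.002 0 0 0;-.002 0 0 0;-.002 0 0 0;-.002 0 0 0;-.002 0 0 0'
python3 -m creep '-.001 0 0 0;-.001 0 0 0;-.001 0 0 0;-.001 0 0 0;0 0 0 0;0 0 0 0'
cat > chk.py <<'E'
from h import *
v=np.load("v.npy"); p=v[:3]; s=manip.read_state()
Rm=R.from_rotvec(s["tool_rot"]).as_matrix(); a=np.arctan2(-Rm[1,0],-Rm[0,0])-p[2]
q=(s["tcp_pos"][:2]-p[:2])@rz(p[2]+np.pi/2+a)*1e3
print("tool angle past home %.3f; TCP in tray axes x %.1f y %.1f z %.1f"%(a,*q,s["tcp_pos"][2]*1e3),"F tool",(s["ft_force"]@Rm).round(1),"wall angle est %.3f"%(np.arctan2(-((np.r_[s["tcp_pos"][:2]]-p[:2])@rz(p[2]))[0],((s["tcp_pos"][:2]-p[:2])@rz(p[2]))[1])-np.arctan2(116,190)), "t",s["clock"])
E
python3 chk.py
```

```text
clock: 4.97
tcp_pos: [0.4685, 0.0104, 0.0433]
tool_rot: [1.021, -2.971, 0.0]
ft_force: [-0.5, -1.0, -0.3]
opening: -0.0004
finger_force: 0.0
clock: 5.47
tcp_pos: [0.4715, 0.0128, 0.0433]
tool_rot: [1.021, -2.971, 0.0]
ft_force: [-0.0, -0.0, -0.0]
opening: 0.0001
finger_force: 0.0
tool angle past home 0.719; TCP in tray axes x 190.5 y 114.3 z 43.3 F tool [ 0.1 -0.   0. ] wall angle est 0.711 t 5.4667
```

```bash
python3 -m creep '-.0015 0 0 0;-.0015 0 0 0;-.0015 0 0 0;-.0029 .0017 0 .015;-.0029 .0017 0 .015;-.0029 .0017 0 .015;-.0029 .0017 0 .015;-.0029 .0017 0 .015'
python3 chk.py
```

```text
clock: 6.13
tcp_pos: [0.4811, 0.0309, 0.0431]
tool_rot: [0.907, -3.006, -0.0]
ft_force: [-4.5, -1.1, 2.7]
opening: -0.0002
finger_force: 2.3
tool angle past home 0.643; TCP in tray axes x 191.0 y 110.5 z 43.1 F tool [ 4.3  1.6 -2.7] wall angle est 0.619 t 6.1333
```

```bash
A='python3 -m creep'; 
python3 -m creep '-.0029 .0017 0 .015;-.0029 .0017 0 .015;-.0029 .0017 0 .015;-.0029 .0017 0 .015;-.0029 .0017 0 .015;-.0029 .0017 0 .015;-.0029 .0017 0 .015;-.0029 .0017 0 .015'
python3 chk.py
```

```text
clock: 6.8
tcp_pos: [0.4951, 0.0548, 0.0433]
tool_rot: [-0.725, 3.057, -0.0]
ft_force: [-1.6, -0.3, -1.8]
opening: -0.0001
finger_force: 1.0
tool angle past home 0.523; TCP in tray axes x 191.5 y 109.4 z 43.3 F tool [1.6 0.5 1.8] wall angle est 0.493 t 6.8
```

```bash

python3 -m creep '-.0029 .0017 0 .015;-.0029 .0017 0 .015;-.0029 .0017 0 .015;-.0029 .0017 0 .015;-.0029 .0017 0 .015;-.0029 .0017 0 .015;-.0029 .0017 0 .015;-.0029 .0017 0 .015'
python3 chk.py
```

```text
clock: 7.47
tcp_pos: [0.5107, 0.0765, 0.0434]
tool_rot: [0.54, -3.095, 0.0]
ft_force: [-2.0, -0.7, 0.5]
opening: 0.0
finger_force: 1.1
tool angle past home 0.403; TCP in tray axes x 192.1 y 109.5 z 43.4 F tool [ 2.1  0.  -0.5] wall angle est 0.372 t 7.4667
```

```bash

python3 -m creep '-.0029 .0017 0 .015;-.0029 .0017 0 .015;-.0029 .0017 0 .015;-.0029 .0017 0 .015;-.0029 .0017 0 .015;-.0029 .0017 0 .015;-.0029 .0017 0 .015;-.0029 .0017 0 .015'
python3 chk.py
```

```text
clock: 8.13
tcp_pos: [0.529, 0.0962, 0.0433]
tool_rot: [-0.354, 3.122, -0.0]
ft_force: [-3.7, -1.7, 1.6]
opening: 0.0
finger_force: 1.4
tool angle past home 0.283; TCP in tray axes x 192.8 y 109.5 z 43.3 F tool [ 4.  -0.8 -1.6] wall angle est 0.251 t 8.1333
```

```bash

python3 -m creep '-.0029 .0017 0 .015;-.0029 .0017 0 .015;-.0029 .0017 0 .015;-.0029 .0017 0 .015;-.0019 .0011 0 .01;-.0019 .0011 0 .01;0 0 0 0;0 0 0 0'
python3 chk.py
python3 - <<'E'
from h import *
import cv2
v=np.load("v.npy"); p=v[:3]
T=wristT(); im=viewer.snapshot("wrist")[:,:,::-1]; s=viewer.snapshot("side")[:,:,::-1]
cv2.imwrite("pics/c2.png",np.hstack([cv2.resize(im,(800,600))[:,:400][:, :], cv2.resize(s[130:280,180:280],(400,600),interpolation=2)]))
E
```

```text
clock: 8.8
tcp_pos: [0.5425, 0.1082, 0.0434]
tool_rot: [-0.231, 3.132, 0.0]
ft_force: [0.3, 0.5, -1.1]
opening: -0.0
finger_force: 0.1
tool angle past home 0.204; TCP in tray axes x 193.5 y 109.0 z 43.4 F tool [-0.3  0.4  1.1] wall angle est 0.169 t 8.8
```

View pics/c2.png

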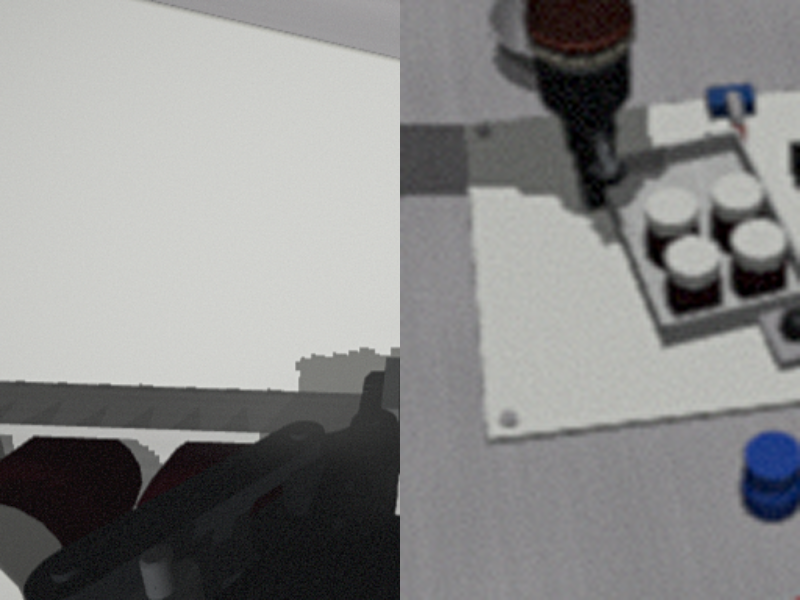

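The wrist view shows the wall sloping about 0.04 rad against the tool, so the tray is at about 0.17 rad before home. In the side view the jars are upright and the rib is still short of the roller at about (740,130). I'm going on slowly, squaring the tool to the wall.

```bash

python3 -m creep '-.0015 .0007 0 .012;-.0015 .0007 0 .012;-.0015 .0007 0 .012;-.0015 .0007 0 .012;-.0015 .0007 0 .012;-.0015 .0007 0 .012;-.0015 .0007 0 .012;-.0015 .0007 0 .012'
python3 chk.py
python3 -m creep '-.0008 .0005 0 .004;-.0008 .0005 0 .004;-.0008 .0005 0 .004;-.0008 .0005 0 .004'
python3 chk.py
```

```text
clock: 9.57
tcp_pos: [0.5535, 0.1149, 0.0433]
tool_rot: [0.079, -3.14, -0.0]
ft_force: [-4.1, 0.3, 2.7]
opening: 0.0003
finger_force: 2.3
tool angle past home 0.107; TCP in tray axes x 188.2 y 116.0 z 43.3 F tool [ 4.1  0.5 -2.7] wall angle est 0.111 t 9.5667
clock: 9.9
tcp_pos: [0.5566, 0.1169, 0.0433]
tool_rot: [0.055, -3.141, 0.0]
ft_force: [-4.7, 0.4, 2.4]
opening: 0.0001
finger_force: 2.0
tool angle past home 0.092; TCP in tray axes x 188.2 y 115.7 z 43.3 F tool [ 4.7  0.5 -2.4] wall angle est 0.095 t 9.9
```

```bash

python3 -m creep '-.0008 .0005 0 .004;-.0008 .0005 0 .004;-.0008 .0005 0 .004;-.0008 .0005 0 .004'
python3 chk.py
```

```text
clock: 10.23
tcp_pos: [0.5598, 0.1189, 0.0433]
tool_rot: [-0.029, 3.141, -0.0]
ft_force: [-5.6, -1.2, 1.8]
opening: 0.0002
finger_force: 2.5
tool angle past home 0.076; TCP in tray axes x 188.2 y 115.5 z 43.3 F tool [ 5.6 -1.1 -1.8] wall angle est 0.078 t 10.2333
```

```bash

python3 -m creep '-.0008 .0005 0 .004;-.0008 .0005 0 .004;-.0008 .0005 0 .004;-.0008 .0005 0 .004'
python3 chk.py
```

```text
clock: 10.57
tcp_pos: [0.5622, 0.1205, 0.0432]
tool_rot: [0.004, -3.14, 0.001]
ft_force: [-5.9, -1.7, 3.7]
opening: 0.0001
finger_force: 3.3
tool angle past home 0.059; TCP in tray axes x 188.0 y 116.1 z 43.2 F tool [ 5.9 -1.7 -3.7] wall angle est 0.064 t 10.5667
```

```bash

python3 -m creep '-.0008 .0005 0 .004;-.0008 .0005 0 .004;-.0008 .0005 0 .004;-.0008 .0005 0 .004'
python3 chk.py
```

```text
clock: 10.9
tcp_pos: [0.5662, 0.1228, 0.0432]
tool_rot: [0.021, 3.141, -0.0]
ft_force: [-1.7, 0.5, -1.1]
opening: 0.0002
finger_force: 0.9
tool angle past home 0.043; TCP in tray axes x 188.5 y 115.1 z 43.2 F tool [1.7 0.5 1.1] wall angle est 0.044 t 10.9
```

```bash

python3 -m creep '-.0006 .0004 0 .003;-.0006 .0004 0 .003;-.0006 .0004 0 .003'
python3 chk.py
```

```text
clock: 11.15
tcp_pos: [0.5683, 0.1241, 0.0434]
tool_rot: [0.035, 3.141, -0.0]
ft_force: [-0.8, 0.1, -0.1]
opening: 0.0001
finger_force: 0.5
tool angle past home 0.035; TCP in tray axes x 188.8 y 114.7 z 43.4 F tool [0.8 0.1 0.1] wall angle est 0.033 t 11.15
```

```bash

python3 -m creep '-.0005 .0003 0 .0025;-.0005 .0003 0 .0025;-.0005 .0003 0 .0025;-.0005 .0003 0 .0025'
python3 chk.py
```

```text
clock: 11.48
tcp_pos: [0.5702, 0.1253, 0.0435]
tool_rot: [0.05, 3.141, 0.0]
ft_force: [-0.6, 0.6, 0.5]
opening: -0.0003
finger_force: 0.2
tool angle past home 0.025; TCP in tray axes x 188.9 y 114.7 z 43.5 F tool [ 0.7  0.6 -0.5] wall angle est 0.022 t 11.4833
```

```bash

python3 -m creep '-.0005 .0003 0 .0025;-.0005 .0003 0 .0025;-.0005 .0003 0 .0025;-.0005 .0003 0 .0025'
python3 chk.py
```

```text
clock: 11.82
tcp_pos: [0.5721, 0.1263, 0.0434]
tool_rot: [0.066, 3.141, -0.0]
ft_force: [-1.6, -0.8, 1.0]
opening: 0.0002
finger_force: 1.0
tool angle past home 0.015; TCP in tray axes x 188.9 y 114.8 z 43.4 F tool [ 1.5 -0.9 -1. ] wall angle est 0.013 t 11.8167
```

```bash

python3 -m creep '-.0005 .0003 0 .0025;-.0005 .0003 0 .0025;-.0005 .0003 0 .0025'
python3 chk.py
```

```text
clock: 12.07
tcp_pos: [0.5731, 0.1271, 0.0432]
tool_rot: [-0.078, -3.14, 0.0]
ft_force: [-3.8, 0.0, 2.9]
opening: 0.0001
finger_force: 1.8
tool angle past home 0.007; TCP in tray axes x 188.8 y 115.2 z 43.2 F tool [ 3.8 -0.1 -2.9] wall angle est 0.007 t 12.0667
```

```bash

python3 -m creep '-.0005 .0003 -.0002 .0025;-.0005 .0003 -.0002 .0025;-.0005 .0003 -.0002 .0025'
python3 chk.py
```

```text
clock: 12.32
tcp_pos: [0.575, 0.1281, 0.0437]
tool_rot: [-0.089, -3.14, 0.0]
ft_force: [-1.9, 0.0, -1.7]
opening: -0.0003
finger_force: 0.9
tool angle past home -0.000; TCP in tray axes x 189.1 y 114.8 z 43.7 F tool [ 1.9 -0.1  1.7] wall angle est -0.003 t 12.3167
```

```bash

python3 -m creep '-.0005 .0003 0 .0025;-.0005 .0003 0 .0025;-.0005 .0003 0 .0025'
python3 chk.py
```

```text
clock: 12.57
tcp_pos: [0.5766, 0.1289, 0.0438]
tool_rot: [-0.101, -3.14, 0.0]
ft_force: [-2.2, 1.0, -2.2]
opening: -0.0001
finger_force: 1.0
tool angle past home -0.008; TCP in tray axes x 189.1 y 114.6 z 43.8 F tool [2.3 0.9 2.2] wall angle est -0.011 t 12.5667
```

```bash

python3 -m creep '-.0005 .0003 0 .0025;-.0005 .0003 0 .0025;-.0005 .0003 0 .0025'
python3 chk.py
```

```text
clock: 12.82
tcp_pos: [0.5772, 0.1293, 0.0438]
tool_rot: [-0.113, -3.137, 0.001]
ft_force: [-9.7, -1.9, 6.0]
opening: -0.0001
finger_force: 4.7
tool angle past home -0.015; TCP in tray axes x 188.6 y 115.5 z 43.8 F tool [ 9.5 -2.6 -6. ] wall angle est -0.014 t 12.8167
```

```bash

python3 -m creep '-.0005 .0003 0 .0025;-.0005 .0003 0 .0025;-.0005 .0003 0 .0025'
python3 chk.py
```

```text
clock: 13.07
tcp_pos: [0.5773, 0.1296, 0.0435]
tool_rot: [-0.125, -3.134, 0.001]
ft_force: [-15.0, -3.4, 10.7]
opening: 0.0003
finger_force: 7.6
tool angle past home -0.023; TCP in tray axes x 188.1 y 116.9 z 43.5 F tool [ 14.7  -4.6 -10.6] wall angle est -0.015 t 13.0667
```

```bash

python3 -m creep '-.0005 .0003 0 .0025;-.0005 .0003 0 .0025'
python3 chk.py
```

```text
clock: 13.23
tcp_pos: [0.5775, 0.1299, 0.0433]
tool_rot: [-0.133, -3.131, 0.002]
ft_force: [-20.9, -3.7, 14.0]
opening: -0.0002
finger_force: 9.8
tool angle past home -0.028; TCP in tray axes x 187.8 y 117.7 z 43.3 F tool [ 20.6  -5.5 -13.9] wall angle est -0.016 t 13.2333
```

The push overshot to about 20 N, so I'm backing off right away. I'll then press again in single steps with the vertical drag relieved.

```bash

python3 -m creep '.0025 -.0008 0 -.004;.002 -.0007 -.0005 0;0 0 0 0'
python3 chk.py
```

```text
clock: 13.48
tcp_pos: [0.5767, 0.1297, 0.0449]
tool_rot: [0.127, 3.137, 0.0]
ft_force: [0.2, -0.1, -0.0]
opening: -0.0001
finger_force: 0.0
tool angle past home -0.024; TCP in tray axes x 188.0 y 117.6 z 44.9 F tool [-0.2 -0.1  0. ] wall angle est -0.013 t 13.4833
```

```bash

python3 -m creep '-.001 0 -.0004 -.008;-.0008 0 -.0004 0;0 0 0 0'
python3 chk.py
```

```text
clock: 13.73
tcp_pos: [0.5773, 0.1298, 0.045]
tool_rot: [-0.113, -3.138, 0.0]
ft_force: [-6.1, 0.6, 2.2]
opening: -0.0002
finger_force: 2.9
tool angle past home -0.015; TCP in tray axes x 189.2 y 115.4 z 45.0 F tool [ 6.2  0.2 -2.2] wall angle est -0.015 t 13.7333
```

```bash

python3 -m creep '-.0008 0 -.0004 0;-.0005 0 -.0003 0;0 0 0 0'
python3 chk.py
```

```text
clock: 13.98
tcp_pos: [0.5773, 0.1298, 0.045]
tool_rot: [-0.113, -3.135, 0.001]
ft_force: [-8.6, 0.8, 0.8]
opening: 0.0001
finger_force: 4.3
tool angle past home -0.015; TCP in tray axes x 189.1 y 115.4 z 45.0 F tool [ 8.6  0.2 -0.7] wall angle est -0.015 t 13.9833
```

```bash

python3 -m creep '-.0008 0 -.0002 0;-.0006 0 -.0002 0;0 0 0 0'
python3 chk.py
```

```text
clock: 14.23
tcp_pos: [0.5774, 0.1298, 0.0451]
tool_rot: [-0.112, -3.132, 0.001]
ft_force: [-13.1, 0.2, 4.2]
opening: 0.0
finger_force: 6.8
tool angle past home -0.015; TCP in tray axes x 189.2 y 115.2 z 45.1 F tool [13.2 -0.7 -4.1] wall angle est -0.016 t 14.2333
```

```bash

python3 -m creep '0 0 0 0;0 0 0 0;0 0 0 0;0 0 0 0;0 0 0 0'; python3 chk.py
python3 -m creep '0 0 0 0;0 0 0 0;0 0 0 0;0 0 0 0'; python3 chk.py
```

```text
clock: 14.65
tcp_pos: [0.5774, 0.1298, 0.0451]
tool_rot: [-0.112, -3.132, 0.001]
ft_force: [-13.3, 0.8, 3.0]
opening: -0.0002
finger_force: 6.7
tool angle past home -0.015; TCP in tray axes x 189.2 y 115.2 z 45.1 F tool [13.3 -0.1 -2.9] wall angle est -0.016 t 14.65
clock: 14.98
tcp_pos: [0.5774, 0.1297, 0.0451]
tool_rot: [-0.112, -3.132, 0.001]
ft_force: [-13.3, 1.2, 2.8]
opening: 0.0001
finger_force: 6.7
tool angle past home -0.015; TCP in tray axes x 189.2 y 115.2 z 45.1 F tool [13.4  0.2 -2.7] wall angle est -0.016 t 14.9833
```

Held at about 13 N on the fingers, roughly 10 to 11 N at the pad after friction, for 0.75 s. Now releasing gently, backing away and lifting.

```bash

python3 -m creep '.002 0 0 0;.002 0 0 0;.003 0 0 0;.006 0 0 0;.012 0 0 0;.015 0 0 0;.01 0 -.02 0;0 0 -.035 0'; python3 -m creep '0 0 -.035 0;0 0 -.035 0;0 0 -.035 0;.03 0 -.035 0;.03 0 0 0;0 0 0 0;0 0 0 0;0 0 0 0'
python3 - <<'E'
from h import *
import cv2
v=np.load("v.npy"); p=v[:3]
T=wristT(); w=viewer.snapshot("wrist")[:,:,::-1]; s=viewer.snapshot("side")[:,:,::-1]; c=viewer.snapshot("scene")[:,:,::-1]
cv2.imwrite("pics/e1.png",np.hstack([cv2.resize(s[120:270,190:323],(400,450),interpolation=2),cv2.resize(c[130:280,190:323],(400,450),interpolation=2)]))
cv2.imwrite("pics/e2.png",cv2.resize(w,(768,576)))
E
```

```text
clock: 15.65
tcp_pos: [0.5266, 0.1327, 0.0988]
tool_rot: [-0.112, -3.133, 0.004]
ft_force: [0.0, 1.5, 0.2]
opening: 0.0001
finger_force: 0.0
clock: 16.32
tcp_pos: [0.4739, 0.1374, 0.2381]
tool_rot: [0.113, 3.139, 0.002]
ft_force: [0.6, -0.2, -0.4]
opening: 0.0001
finger_force: 0.0
```

View pics/e1.png

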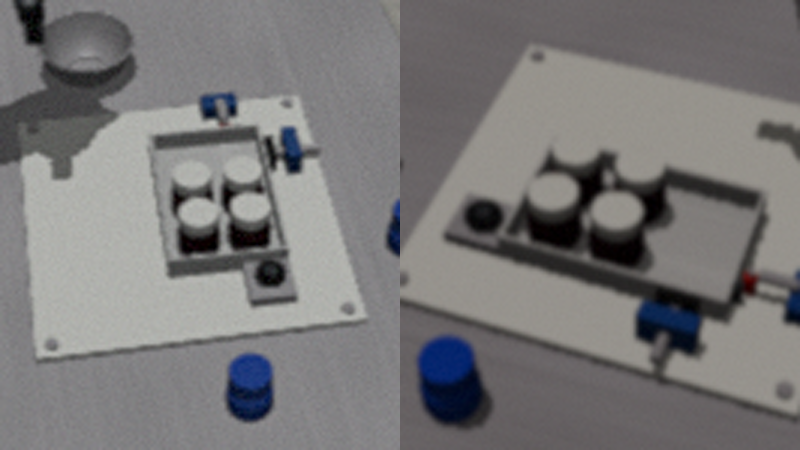

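View pics/e2.png

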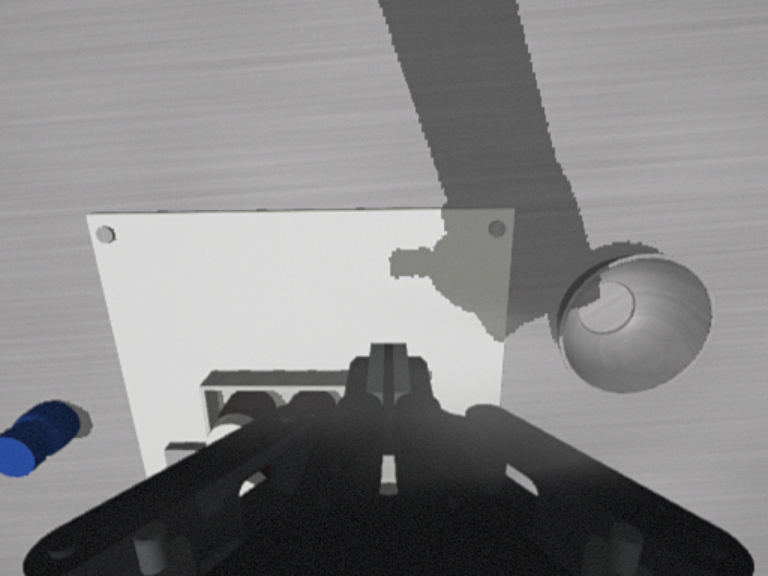

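The side and scene views show the tray seated at the black pad. The roller's red tip, at (748,283) in the right half, is out behind the rib. All four jars are upright, and the bowl and blue jars haven't moved.

```bash
python3 -c "
from station import order
print(order.hand_in())"
```

```text
the job is handed in; nothing more can be done
None
```

I handed the job in with the tray pressed home on the pad at about 13 N for 0.75 s, then released and apparently caught by the roller. The jars are upright and the bowl was not moved; I did not recheck the jug and spare jar at the end. One earlier push briefly read 20.6 N at the wrist, just over the 20 N limit, so it may count as a fault.

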